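# Lock suspect paste jars in the sample case and hang out the hold tag

### The arm

A 7-joint arm with a two-finger parallel gripper is mounted at the origin on a cart in front of the work surface, level with it; the furniture and walls round the work are solid. World frame = base frame: x ahead of the robot, y to its left, z up, the work surface at z = 0. Lengths are in m, angles in rad, forces in N, time in s.
With the tool pointing down it reaches from about 0.4 to 0.875 m from the base axis. Payload 19.3 kg.
Tool frame: the origin (TCP) lies where the fingers leave the gripper's body, on its centre line; the fingertips stand bot.tip_reach ahead of it and the grasp point (between the pads) lies 54 mm ahead of it (bot.tip_reach is the distance from the TCP to the fingertips, in m); z points along the fingers, y is the line along which they close (so a half turn about z gives the same grasp; the last joint's range is limited). The gripper opens to 85 mm and grips with 20 to 120 N. Pads are 22 mm wide; open, the fingers measure 114 mm over their backs; the gripper's body (76 mm by 85 mm) begins 54 mm behind the grasp point. The pads swing forward as they close: fully open they stand 13 mm farther back than shut.
Start: joints at [-1.27, 0.521, -0.036, 1.599, 0.021, 1.021, -0.113], TCP at [0.226, 0.583, 0.304] pointing down, gripper open.
Joint ranges: [-2.91, 2.91], [-0.3, 2.13], [-1.5, 1.42], [0.17, 2.43], [-1.26, 4.41], [0.16, 1.93], [-2.52, 2.52]. Speed limits (rad/s): [1.89, 1.89, 2.39, 2.39, 3.01, 3.01, 3.01].

### API

Orientations are given as [roll, pitch, yaw] about the fixed x, y, z axes, in that order (R = Rz(yaw) Ry(pitch) Rx(roll)).
In Python, from workcell import bot gives the robot as it stands. The module is installed in compiled form; this text tells all that it offers.
- The arm moves only by the shell command python3 -m jog 'ROWS' [FORCE]. ROWS is JSON, a list that holds one entry, the list of rows, each a list of 7 numbers: the shift along the tool's x, y, z in mm, then the turn, a rotation vector about the tool's x, y, z in rad, then the opening, from 0 (shut) to 1 (fully open). In form: [[[tx, ty, tz, wx, wy, wz, fingers], ...]]. A call has 1 to 5 rows; each row shifts and turns the commanded pose from where the row before left it, along the tool's axes as they then stand; what a row does not reach is not made up. A row lasts 1/10 s, in which the tool goes at most 50 mm and 8.59 degrees, less where a joint would pass 70% of its speed; a pose out of reach is approached as far as the arm can. A call is refused whole if a number of a shift passes 50 or a number of a turn 0.15, either way. A call with a gripper value outside its range is refused whole. The fingers move at their own pace and stop on an object; FORCE is the grip in N (left out, the last holds). Time passes only in rows, so rows that do not move let the fingers close. It gives the time, the measured TCP pose, the force, the opening and the grip force at its end, in the units of the state.
- bot.observe(): the state, without advancing time (a new reading comes with each control period).
- bot.grab_frame(name): name is "scene" or "top" or "wrist"; returns a dict with "img" (480x640x3 uint8, red, green, blue), "intrinsics" (3x3 intrinsics, pixels), "R" (3x3) and "t" (3): a world point X has camera coordinates R X + t; the wrist camera has in their place "tool_from_camera" (4x4, takes a point from camera to tool coordinates, whose origin is the TCP and whose axes are the flange's). Camera axes: x right, y down, z forward; pixel columns grow to the right and rows downward; lengths in m; the calibration is good to about 2 mm. The wrist camera is an equidistant fisheye: a pixel r from the principal point sees the ray r / f radians off the axis. A picture is of the moment at which its call begins: read the wrist's pose just before it. There is no depth.
- bot.job_done(): hands the job in; it is judged then, once.
Trained networks look in a picture, given as the dict that the camera call returned (one of the last four; its "shot" number tells which), for a name from the list of things; names that differ only in an ending like _2 or _b are one class to them, and where a whole thing is asked for, a point or a joint stands for the part that bears it (a point fixed in the world has none). Each returns a list of dicts, best first, with "conf" (0 to 1); they miss things now and then, are a little off and sometimes report something else, mostly with a low value. They report only what shows in the picture. A call takes as long as a camera call. They do not tell look-alikes from the thing itself.
- bot.trace(query, picture): "region" (480x640 bool, what is visible of it).
- bot.spot_point(query, picture): "xyz" ([x, y, z] in m, in world coordinates, good to about 4 mm: a listed point, or the origin of a listed thing).
The state is a dict: "clock": time; "qpos": joint angles; "qd": joint speeds; "joint_efforts": joint torques, N m; "position": TCP position; "tool_rot": TCP orientation; "force": force on the tool from outside, world axes, zero at the start; "moment": the same for the moment, N m; "grip_width": finger opening in m; "finger_force": force on a finger pad.
Only numpy, scipy, OpenCV 4.12 (cv2) and the standard library are available. Lean on these libraries where they do the work, as an engineer would, in place of code of your own. Each camera call takes 0.05 s, during which the arm holds its last target. There are 200 camera calls.

### The job

Put the paste jars that stand at the front of the bench upright into the tray of the sample case, slide its cover fully shut, and lock both studs: push each in against its spring, turn it a quarter turn clockwise and let it spring back into its catch. Then hook the hold tag onto the plain half of the rail, away from the black band, and slide it along the rail until its hook is centred on the band and it hangs there freely. Leave everything else on the bench as it is.

Things in the scene. Friction and masses are not known exactly. Their poses are not given: they have to be found in the camera images.
- jar_0_mid (a point): pink solder paste jar with screw lid, upright on the near part of the bench, right of the case: 53 mm diameter, 70 mm tall, 0.12 kg; two or three are present. This point: on its axis, half-way up (35 mm above its underside); z axis = jar's axis. (Similar jars by the microscope at the back are not part of the job.)
- jar_1_mid (a point): pink solder paste jar with screw lid, upright on the near part of the bench, right of the case: 53 mm diameter, 70 mm tall, 0.12 kg; two or three are present. This point: on its axis, half-way up (35 mm above its underside); z axis = jar's axis. (Similar jars by the microscope at the back are not part of the job.)
- jar_2_mid (a point): pink solder paste jar with screw lid, upright on the near part of the bench, right of the case: 53 mm diameter, 70 mm tall, 0.12 kg; two or three are present. This point: on its axis, half-way up (35 mm above its underside); z axis = jar's axis. (Similar jars by the microscope at the back are not part of the job.)
- case_floor (a point): fixed aluminium sample case; this point: centre of its inner floor, 6 mm above the bench. x away from the robot (cover opens that way), y left along its length, z up. Outside 132 (x) by 312 mm (y), walls 82 mm high. Jar tray inside: 120 (x) by 204 mm (y), jars fit side by side at y = -70, 0, 70 mm. Beyond each tray end a channel with a slotted steel keeper plate for the stud: not for jars.
- cover (a joint): how far the case's flat cover is open, m: 0 = shut (end stop), 0.145 = fully open, pushed away along the case's +x. About 2.5 N sliding friction; stays where left. The cover is 132 x 302 x 6 mm, its top 90 mm above the bench; the grip fin and both studs ride on it.
- cover_fin (a point): centre of the cover's black grip fin, an upright rib in the middle of the cover: 12 mm thick (x), 80 mm long (y), 30 mm tall, from 90 to 120 mm above the bench; this point is 105 mm above the bench. Same axes as the case.
- wing_left (a point): centre of the black wing grip of the left stud, at y = +126 mm, x = 0 of the cover. Wing 54 mm long (this point's x), 14 mm thick (y), 28 mm tall (14 mm above and below this point), on a disc 56 mm across, 6 mm thick, that fingertips may press on. Stud up: this point is 124 mm above the bench. Under the cover a 26 mm cross bar parallel to the wing.
- press_left (a joint): how far the left stud is pushed in (down), m: 0 = up, 0.012 = fully in. Spring 800 N/m plus 2.4 N preload pushes it up (12 N fully in). With the cover shut its cross bar sits in the keeper's slot and cannot turn until pushed in at least 0.0095; when locked it springs back only to about 0.006.
- turn_left (a joint): turn of the left stud, rad, clockwise from above: 0 = unlocked, wing along the case's x; 1.57 = wing along the case's y (stop at 1.6). Let go within about 0.2 of 1.57 the spring lifts the cross bar into the keeper's notch: locked. Let go elsewhere it rests on a ridge, 0.009 in, or springs up: not locked.
- wing_right (a point): centre of the black wing grip of the right stud, at y = -126 mm, x = 0 of the cover. Wing 54 mm long (this point's x), 14 mm thick (y), 28 mm tall (14 mm above and below this point), on a disc 56 mm across, 6 mm thick, that fingertips may press on. Stud up: this point is 124 mm above the bench. Under the cover a 26 mm cross bar parallel to the wing.
- press_right (a joint): how far the right stud is pushed in (down), m: 0 = up, 0.012 = fully in. Spring 800 N/m plus 2.4 N preload pushes it up (12 N fully in). With the cover shut its cross bar sits in the keeper's slot and cannot turn until pushed in at least 0.0095; when locked it springs back only to about 0.006.
- turn_right (a joint): turn of the right stud, rad, clockwise from above: 0 = unlocked, wing along the case's x; 1.57 = wing along the case's y (stop at 1.6). Let go within about 0.2 of 1.57 the spring lifts the cross bar into the keeper's notch: locked. Let go elsewhere it rests on a ridge, 0.009 in, or springs up: not locked.
- tag_tab (a point): centre of the black grip tab on top of the loose hold tag (0.15 kg, 172 mm tall, standing on the bench). Tab 14 mm thick (x), 40 mm wide (y), 35 mm tall; this point is 154.5 mm above the tag's underside. z up. The white plate below it stands on the tag's -x side (the robot's side), 70 mm wide, 6 mm thick; steel foot at the bottom x -19 to 31 mm, 70 mm wide, 12 mm thick.
- tag_hook (a point): point in the tag's hook where the rail's axis lies when it hangs: 125 mm above the tag's underside, 29.5 mm straight below tag_tab, same axes. Hook 24 mm wide (y); mouth 18 mm wide (x -9 to 9 mm), roof 5 mm above this point, plate on the -x side, on the +x side a lip whose lower end is 13 mm below this point: open to +x beneath the lip down to the foot.
- rail_mark (a point): middle of the black band (44 mm long) on the tag rail, on the rail's axis, 170 mm above the bench. The rail: fixed level steel bar, 10 mm diameter, 220 mm between two posts, on a base 50 x 250 mm, 12 mm thick. y along the rail to the left, x across it away from the robot, z up. The posts are at y = 60 and -160 mm from this point.
- rail_load (a point): point on the rail's axis in the middle of its plain half, 100 mm right (-y) of the band's middle. Same axes as rail_mark.
- magnet_block: ground steel block 30 x 50 mm, 20 high; bystander, leave alone; origin at the centre of its underside.
- note_pad: yellow note pad 76 x 76 mm, 16 high; bystander, leave alone; origin at the centre of its underside.
- calliper: digital calliper, 230 mm long, lying flat; bystander, leave alone; origin at the centre of its underside.
- flux_bottle: white dropper bottle with blue nozzle, 36 mm diameter, 98 high; bystander, leave alone; origin at the centre of its underside.
- loupe: black eye loupe, 37 mm diameter, 42 high; bystander, leave alone; origin at the centre of its underside.
- stamp: brown wooden hand stamp standing up, 31 mm diameter, 58 high; bystander, leave alone; origin at the centre of its underside.
Not all that is in view belongs to the job. Leave any turquoise look-alike of the part that bears jar_2_mid alone. What is shaped like the part that bears jar_0_mid but red is not meant.

How it is judged:
On the way, in this order (a step that is already met when the one before it is completed fails the run):
1. all the jars present stand upright in the tray of the case (x of jar_0_mid in the frame of case_floor between -0.038 and 0.038 m and y of jar_0_mid in the frame of case_floor between -0.081 and 0.081 m and z of jar_0_mid in the frame of case_floor between 0.028 and 0.043 m and angle between each of jar_0_mid, jar_1_mid, jar_2_mid's own z axis and vertical below 0.15 rad and x of jar_1_mid in the frame of case_floor between -0.038 and 0.038 m and y of jar_1_mid in the frame of case_floor between -0.081 and 0.081 m and z of jar_1_mid in the frame of case_floor between 0.028 and 0.043 m and x of jar_2_mid in the frame of case_floor between -0.038 and 0.038 m and y of jar_2_mid in the frame of case_floor between -0.081 and 0.081 m and z of jar_2_mid in the frame of case_floor between 0.028 and 0.043 m), for 0.2 s.
2. the cover is shut (value of joint cover below 0.004 m), for 0.2 s.
3. both studs are pushed in, turned and sprung into their catch, with the cover shut (value of joint cover below 0.004 m and value of joint each of turn_left, turn_right above 1.35 rad and value of joint press_left between 0.003 and 0.0085 m and value of joint press_right between 0.003 and 0.0085 m), for 0.2 s.
4. the tag is hooked on the plain half of the rail, at least 50 mm from the band's middle (x of tag_hook in the frame of rail_mark between -0.007 and 0.007 m and z of tag_hook in the frame of rail_mark between -0.006 and 0.006 m and y of tag_hook in the frame of rail_mark between -0.15 and -0.05 m and angle between tag_hook's own z axis and vertical below 0.2 rad), for 0.2 s.
At the end, for the whole second after the job is handed in: All jars present stand upright in the tray; the cover is shut (within 4 mm); both studs are turned more than 1.35 rad and have sprung back to 3 to 8.5 mm pushed in; the tag hangs upright on the rail, its hook within 12 mm of the band's middle along the rail; released and at rest (all of step 1 and all of step 3 and x of tag_hook in the frame of rail_mark between -0.007 and 0.007 m and z of tag_hook in the frame of rail_mark between -0.006 and 0.006 m and y of tag_hook in the frame of rail_mark between -0.012 and 0.012 m and angle between tag_hook's own z axis and vertical below 0.2 rad); the robot touches nothing.
It fails at once if a bystander is moved more than 40 mm (distance of any of magnet_block, note_pad, calliper, flux_bottle, loupe, stamp from where it was at the start of the episode above 0.04 m).
Of jar_0, jar_1, jar_2 only 2 to 3 are there at a start; the rules pass over those that are not, and their reading is None.
At some moment in a run one of jar_0, jar_1, jar_2 may be knocked a few centimetres aside while the robot is not near it.
It also fails if it takes over 210 s, if anything falls off the work surface, if the arm or the gripper's body presses on something with over 40 N, if the wrist force passes 120 N, or if a joint passes its speed limit or range.

## Working session

There is one attempt and no reset: what is moved stays moved. The work goes in short steps, Python scripts to look and compute and a shell command to move; the robot and the scene stay as the last step left them, time stands still between calls to the robot, and variables do not carry over. Pictures are saved under pics/ and viewed, at most 14 in all, crops included, and the job is handed in when it is done.

```bash
mkdir -p pics; cat > h.py <<'E'
import numpy as np, cv2
from workcell import bot
from scipy.spatial.transform import Rotation as R
def save(cam,name):
    p=bot.grab_frame(cam); cv2.imwrite(f'pics/{name}.png',p['img'][:,:,::-1]); return p
def spots(p,names):
    for n in names:
        try: print(n,[(np.round(d['xyz'],3).tolist(),round(d['conf'],2)) for d in bot.spot_point(n,p)[:5]])
        except Exception as e: print(n,e)
def rel(target,yaw=None):
    """shift (mm, tool axes) from the present pose to target TCP xyz"""
    s=bot.observe(); r=R.from_euler('xyz',s['tool_rot']); 
    print('tool shift',np.round(r.inv().apply(np.array(target)-s['position'])*1000,1))
E
python3 - <<'E'
from h import *
s=bot.observe(); print(s, bot.tip_reach)
N=['jar_0_mid','case_floor','cover_fin','wing_left','wing_right','tag_tab','tag_hook','rail_mark','rail_load','magnet_block','note_pad','calliper','flux_bottle','loupe','stamp']
for c in ['scene','top']:
    p=save(c,c+'0'); print(c); spots(p,N)
E
```

```text
{'clock': 0.0, 'qpos': array([-1.27018656,  0.52199393, -0.03629949,  1.60002406,  0.02122124,
        1.02108473, -0.11280864]), 'qd': array([ 0.00132455,  0.00175593, -0.00172614,  0.00108856, -0.00039019,
        0.00081657, -0.00105071]), 'joint_efforts': array([-2.26238262e-03, -9.27099752e+01,  1.97868124e+00, -3.69929087e+01,
        1.76414702e-02,  8.11348145e-03,  3.85943770e-05]), 'position': array([0.22643515, 0.58226015, 0.30333277]), 'tool_rot': array([-3.14047349e+00,  1.12380963e-04,  2.77075152e+00]), 'force': array([-0.0996231 ,  0.05212884, -1.23622409]), 'moment': array([-0.06200313,  0.00623968,  0.01152499]), 'finger_force': 0.0, 'grip_width': 0.08527614447588233} 0.0726
scene
jar_0_mid [([0.718, 0.118, 0.035], 0.89), ([0.543, -0.055, 0.034], 0.8)]
case_floor [([0.461, 0.217, 0.01], 0.58)]
cover_fin [([0.587, 0.218, 0.105], 0.75)]
wing_left [([0.591, 0.345, 0.121], 0.55)]
wing_right [([0.584, 0.09, 0.127], 0.65)]
tag_tab [([0.496, -0.196, 0.156], 0.92)]
tag_hook [([0.498, -0.199, 0.126], 0.67), ([0.74, 0.019, -0.005], 0.66), ([0.65, -0.108, 0.169], 0.48)]
rail_m
[... 412 characters left out ...]
.78)]
cover_fin [([0.589, 0.215, 0.104], 0.81)]
wing_left [([0.584, 0.343, 0.128], 0.76)]
wing_right [([0.586, 0.094, 0.123], 0.82)]
tag_tab [([0.647, -0.113, 0.169], 0.69), ([0.498, -0.197, 0.156], 0.61)]
tag_hook [([0.497, -0.195, 0.124], 0.6)]
rail_mark [([0.649, -0.11, 0.17], 0.93)]
rail_load [([0.651, -0.209, 0.171], 0.95), ([0.805, 0.086, 0.0], 0.42), ([0.543, -0.058, 0.037], 0.26)]
magnet_block [([0.379, -0.184, 0.001], 0.9)]
note_pad [([0.754, -0.124, -0.001], 0.89), ([0.597, 0.012, 0.004], 0.25)]
calliper [([0.8, 0.086, -0.003], 0.83)]
flux_bottle [([0.74, 0.023, -0.003], 0.52)]
loupe [([0.598, 0.011, 0.001], 0.67), ([0.647, -0.111, 0.168], 0.57)]
stamp [([0.74, 0.232, -0.0], 0.61)]
```

View pics/scene0.png

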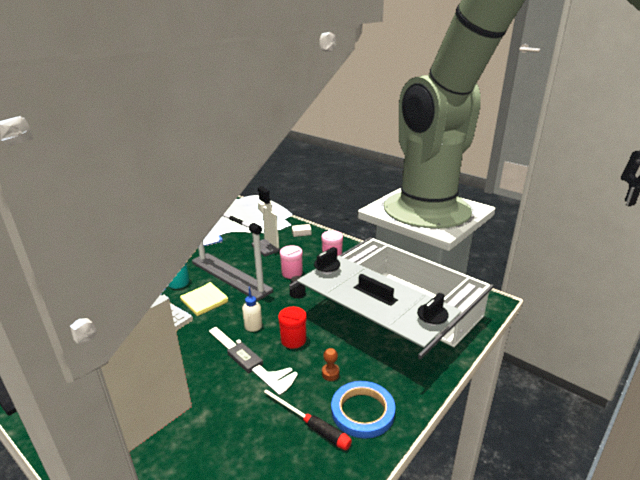

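View pics/top0.png

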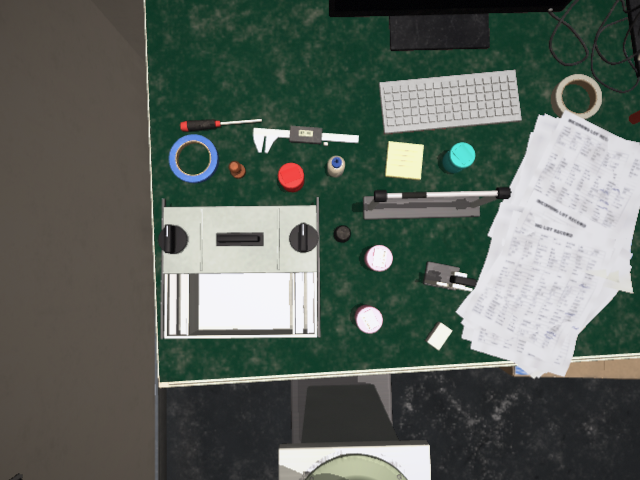

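Scene: two pink jars at top-view pixels (379,258) and (369,320), the red one at (291,177) and the turquoise one at (461,155) being decoys. The case is at the left with its cover open, the tag at (445,277), and the rail from (380,195) to (503,193).

```bash
cat >> h.py <<'E'
def back(p,uv,z):
    K=np.array(p['intrinsics']);Rm=np.array(p['R']);t=np.array(p['t'])
    d=Rm.T@np.linalg.inv(K)@[uv[0],uv[1],1]; c=-Rm.T@t
    return c+d*(z-c[2])/d[2]
E
python3 - <<'E'
from h import *
p=bot.grab_frame('top'); im=p['img']; hsv=cv2.cvtColor(im,cv2.COLOR_RGB2HSV)
print('cam',-np.array(p['R']).T@p['t'])
for n in ['jar_0_mid','tag_tab','tag_hook','wing_left','wing_right','cover_fin','cover','case_floor']:
    try:
        for d in bot.trace(n,p)[:4]:
            m=d['region'].astype(np.uint8); ys,xs=np.nonzero(m)
            r=cv2.minAreaRect(np.c_[xs,ys].astype(np.float32)); print(n,round(d['conf'],2),r,len(xs))
    except Exception as e: print(n,e)
print('jar lids', back(p,(379,258),.07),back(p,(369,320),.07))
for uv in [(164,338),(317,338),(319,206)]: print('case',uv,back(p,uv,.082))
for uv in [(164,207),(313,206),(164,273),(313,272)]: print('cover',uv,back(p,uv,.09))
cv2.imwrite('pics/crop.png',cv2.resize(np.hstack([im[190:350,155:325],im[180:350,340:510][:160]]),None,fx=2.3,fy=2.3,interpolation=cv2.INTER_CUBIC)[:,:,::-1])
E
```

```text
cam [0.53076586 0.05957756 0.96544542]
jar_0_mid 0.88 ((290.5, 177.0), (28.0, 25.0), 90.0) 592
jar_0_mid 0.73 ((378.5, 257.5), (25.0, 27.0), 90.0) 566
tag_tab 0.67 ((172.5, 238.5), (29.0, 29.0), 90.0) 712
tag_tab 0.65 ((450.7587890625, 277.33526611328125), (53.256431579589844, 22.886165618896484), 12.528807640075684) 1006
tag_hook 0.72 ((450.00140380859375, 276.8686828613281), (51.86314010620117, 23.433691024780273), 11.888657569885254) 1007
tag_hook 0.61 ((305.9984436035156, 137.47230529785156), (24.573217391967773, 104.00628662109375), 86.8201675415039) 1382
tag_hook 0.43 ((341.7500305175781, 233.25003051757812), (16.970561981201172, 17.677669525146484), 45.0) 258
wing_left 0.88 ((173.0, 238.0), (28.0, 28.0), 90.0) 655
wing_left 0.27 ((238.0096435546875, 238.40415954589844), (67.9748764038086, 158.0867919921875), 89.39049530029297) 10290
cover_fin 0.88 ((238.0, 239.0), (68.0, 160.0), 90.0) 10416
cover 0.94 ((238.49630737304688, 239.1458740234375), (67.527587890625, 159.06430053710938), 89.40319061279297) 10382
cover 0.44 ((172.64865112304688, 238.8918914794922), (28.596920013427734, 29.061908721923828), 35.53767395019531) 676
case_floor 0.88 ((238.5, 269.0), (140.0, 163.0), 90.0) 21182
jar lids [ 0.54240048 -0.0595319   0.07      ] [ 0.42015452 -0.03543007  0.07      ]
case (164, 338) [0.39751132 0.3667669  0.082     ]
case (317, 338) [0.3895687  0.06845437 0.082     ]
case (319, 206) [0.64862836 0.05775711 0.082     ]
cover (164, 207) [0.65357946 0.36294321 0.09      ]
cover (313, 206) [0.64787092 0.06959179 0.09      ]
cover (164, 273) [0.52398797 0.36347302 0.09      ]
cover (313, 272) [0.51825498 0.07287946 0.09      ]
```

View pics/crop.png

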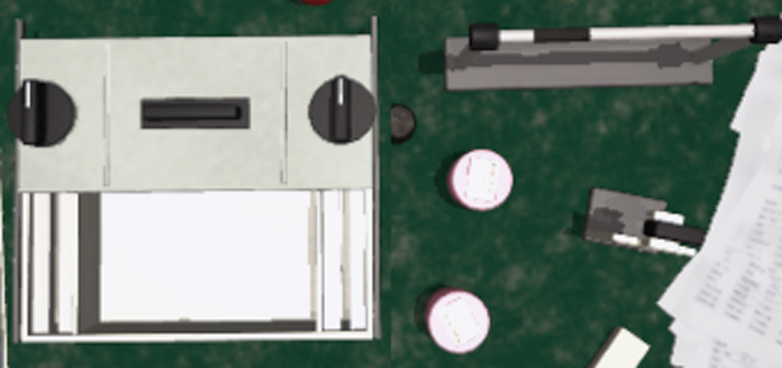

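```bash
python3 -m jog '[[[0,0,0,0,0,0.136,1],[0,0,0,0,0,0.136,1],[0,0,0,0,0,0.136,1],[0,0,0,0,0,0.136,1],[0,0,0,0,0,0.136,1]]]' 30
python3 -m jog '[[[0,0,0,0,0,0.136,1],[0,0,0,0,0,0.136,1],[0,0,0,0,0,0.136,1],[0,0,0,0,0,0.136,1],[0,0,0,0,0,0,1]]]'
python3 -c "
from h import *
rel([.542,-.055,.30])"
```

```text
clock: 2.55
position: [0.2265, 0.5825, 0.3039]
tool_rot: [-3.142, -0.0, 2.085]
force: [0.5, 0.4, 0.5]
grip_width: 0.0855
finger_force: 0.0
clock: 3.05
position: [0.2262, 0.5826, 0.3038]
tool_rot: [3.141, 0.0, 1.545]
force: [-0.7, -0.2, -0.1]
grip_width: 0.0852
finger_force: 0.0
tool shift [-629.1  332.4    4. ]
```

```bash
for i in 1; do python3 -m jog '[[[-42,22,0,0,0,0,1],[-42,22,0,0,0,0,1],[-42,22,0,0,0,0,1],[-42,22,0,0,0,0,1],[-42,22,0,0,0,0,1]]]' | head -3
python3 -m jog '[[[-42,22,0,0,0,0,1],[-42,22,0,0,0,0,1],[-42,22,0,0,0,0,1],[-42,22,0,0,0,0,1],[-42,22,0,0,0,0,1]]]' | head -3
python3 -m jog '[[[-42,22,0,0,0,0,1],[-42,22,0,0,0,0,1],[-42,22,0,0,0,0,1],[-42,22,0,0,0,0,1],[-42,22,0,0,0,0,1]]]'; done
python3 - <<'E'
from h import *
s=bot.observe(); p=save('wrist','w1'); spots(p,['jar_0_mid','loupe','case_floor','tag_tab','tag_hook','rail_mark','cover_fin','wing_right']); rel([.542,-.055,.30]); print(bot.observe()['qpos'])
E
```

```text
clock: 3.55
position: [0.3319, 0.3682, 0.3041]
tool_rot: [3.141, -0.0, 1.552]
clock: 4.05
position: [0.4369, 0.1556, 0.3042]
tool_rot: [3.141, -0.0, 1.552]
clock: 4.55
position: [0.5419, -0.0571, 0.304]
tool_rot: [3.141, -0.0, 1.552]
force: [0.7, 1.2, 1.2]
grip_width: 0.0853
finger_force: 0.0
jar_0_mid [([0.545, -0.06, 0.035], 0.84), ([0.716, 0.117, 0.035], 0.77)]
loupe [([0.603, 0.015, 0.004], 0.93)]
case_floor []
tag_tab [([0.495, -0.197, 0.156], 0.85), ([0.379, -0.186, -0.001], 0.74)]
tag_hook [([0.496, -0.196, 0.127], 0.67)]
rail_mark [([0.42, -0.033, 0.039], 0.71), ([0.649, -0.108, 0.164], 0.6)]
cover_fin [([0.604, 0.016, 0.002], 0.26)]
wing_right [([0.586, 0.089, 0.123], 0.6), ([0.601, 0.016, 0.001], 0.3)]
tool shift [-0.9  0.9  4. ]
[-0.34838117  0.42676392  0.46012444  1.83340956 -0.2311565   0.93416331
  0.19323662]
```

View pics/w1.png

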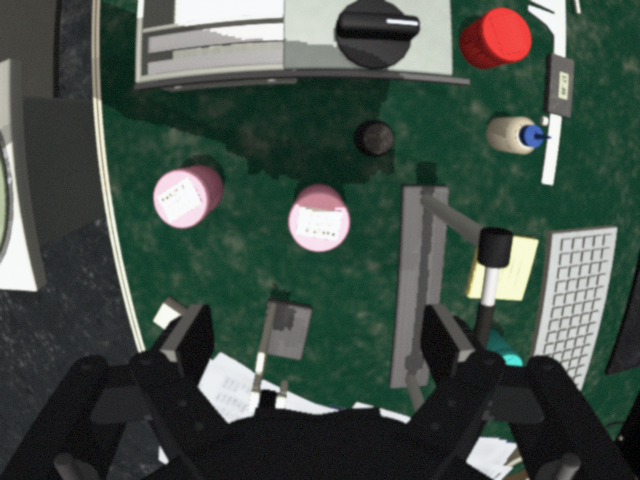

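The wrist view agrees with the networks: jar A at pixel (320,218), jar B (188,195), loupe (375,138). I'll pick jar A.

```bash
python3 -m jog '[[[-1.5,1.5,40,0,0,0,1],[0,0,45,0,0,0,1],[0,0,45,0,0,0,1],[0,0,40,0,0,0,1],[0,0,30,0,0,0,1]]]' | head -4
python3 -m jog '[[[0,0,0,0,0,0,0.3],[0,0,0,0,0,0,0.3],[0,0,0,0,0,0,0.3],[0,0,0,0,0,0,0.3],[0,0,0,0,0,0,0.3]]]' 30
python3 -m jog '[[[0,0,0,0,0,0,0.3],[0,0,0,0,0,0,0.3],[0,0,-30,0,0,0,0.3],[0,0,-45,0,0,0,0.3],[0,0,-45,0,0,0,0.3]]]'
python3 -c "
from h import *
rel([.458,.217-.0,.224])"
```

```text
clock: 5.5
position: [0.542, -0.0557, 0.1017]
tool_rot: [-3.14, -0.0, 1.549]
force: [0.2, 0.3, 1.2]
clock: 6.0
position: [0.5435, -0.0566, 0.1054]
tool_rot: [3.139, -0.0, 1.547]
force: [-0.3, 0.8, 10.3]
grip_width: 0.0523
finger_force: 32.4
clock: 6.5
position: [0.5423, -0.0568, 0.2259]
tool_rot: [-3.141, 0.0, 1.547]
force: [0.9, -0.1, -0.4]
grip_width: 0.0524
finger_force: 32.5
tool shift [271.7 -90.9   1.9]
```

```bash
python3 -m jog '[[[36,-31,-20,0,0,0,0.3],[42,-31,0,0,0,0,0.3],[42,-31,0,0,0,0,0.3],[42,0,0,0,0,0,0.3],[42,0,0,0,0,0,0.3]]]' |head -2
python3 -m jog '[[[42,0,0,0,0,0,0.3],[42,0,0,0,0,0,0.3],[42,0,0,0,0,0,0.3],[0,0,0,0,0,0,0.3]]]'
python3 - <<'E'
from h import *
p=save('wrist','w2'); spots(p,['case_floor','cover_fin','wing_left','wing_right']);p=bot.grab_frame('top');spots(p,['case_floor','cover_fin','wing_left','wing_right','jar_0_mid']);print(bot.observe()['position'])
E
```

```text
clock: 7.0
position: [0.4574, 0.1465, 0.2445]
clock: 7.4
position: [0.4602, 0.2764, 0.2437]
tool_rot: [3.141, -0.002, 1.553]
force: [-0.7, -1.5, -2.4]
grip_width: 0.0522
finger_force: 32.6
case_floor []
cover_fin [([0.585, 0.216, 0.102], 0.8)]
wing_left [([0.589, 0.343, 0.125], 0.71)]
wing_right [([0.587, 0.09, 0.124], 0.58)]
case_floor [([0.458, 0.222, 0.009], 0.71), ([0.499, -0.194, 0.125], 0.68)]
cover_fin [([0.59, 0.215, 0.106], 0.94), ([0.416, -0.034, 0.032], 0.33)]
wing_left [([0.586, 0.345, 0.125], 0.84)]
wing_right [([0.583, 0.096, 0.123], 0.96), ([0.739, 0.232, -0.0], 0.17)]
jar_0_mid [([0.717, 0.119, 0.033], 0.76), ([0.462, 0.267, 0.175], 0.58)]
[0.4612266  0.2703133  0.24342112]
```

View pics/w2.png

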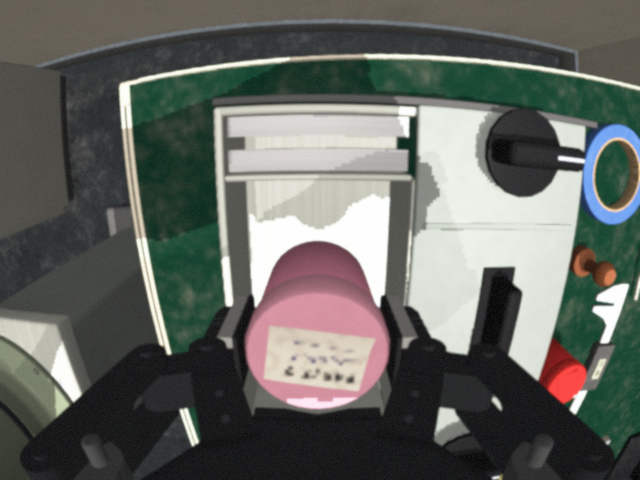

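The wrist view shows the held jar (317,340) centred between the tray's long walls (225 and 410), and clear of the cover edge (415). I'll lower it.

```bash
python3 -m jog '[[[0,-3,40,0,0,0,0.3],[0,0,40,0,0,0,0.3],[0,0,30,0,0,0,0.3],[0,0,14,0,0,0,0.3],[0,0,6,0,0,0,0.3]]]'
python3 -m jog '[[[0,0,0,0,0,0,0.78],[0,0,0,0,0,0,0.78],[0,0,0,0,0,0,0.78],[0,0,0,0,0,0,0.78]]]'
python3 -m jog '[[[0,0,-20,0,0,0,0.78],[0,0,-35,0,0,0,0.78],[0,0,-40,0,0,0,0.78],[0,0,-40,0,0,0,0.78],[0,0,0,0,0,0,1]]]'
python3 -c "
from h import *
p=bot.grab_frame('top');spots(p,['jar_0_mid'])
rel([.420,-.034,.24])"
```

```text
clock: 8.45
position: [0.458, 0.2703, 0.1125]
tool_rot: [-3.141, 0.001, 1.546]
force: [-0.3, 0.4, -1.2]
grip_width: 0.0521
finger_force: 32.5
clock: 8.85
position: [0.4584, 0.2711, 0.1142]
tool_rot: [3.14, -0.001, 1.547]
force: [-1.1, -0.3, 1.0]
grip_width: 0.0666
finger_force: 0.0
clock: 9.35
position: [0.4596, 0.2714, 0.2532]
tool_rot: [3.136, -0.005, 1.547]
force: [1.0, -0.4, -0.6]
grip_width: 0.0791
finger_force: 0.0
jar_0_mid [([0.458, 0.269, 0.042], 0.94), ([0.715, 0.12, 0.034], 0.74)]
tool shift [-305.9  -31.     8.7]
```

```bash
python3 -m jog '[[[-44,-6,0,0,0,0,1],[-44,-6,0,0,0,0,1],[-44,-6,0,0,0,0,1],[-44,-6,0,0,0,0,1],[-44,-6,0,0,0,0,1]]]' |head -2
python3 -m jog '[[[-43,-1,0,0,0,0,1],[-43,0,0,0,0,0,1],[0,0,0,0,0,0,1]]]'
python3 - <<'E'
from h import *
p=bot.grab_frame('wrist'); spots(p,['jar_0_mid']);p=bot.grab_frame('top');spots(p,['jar_0_mid']);print(bot.observe()['position'])
m=bot.trace('jar_0_mid',p)
for d in m[:4]: print(d['conf'],np.mean(np.argwhere(d['region']),0)[::-1])
rel([.420,-.034,.104])
E
```

```text
clock: 9.95
position: [0.4218, 0.0499, 0.2476]
clock: 10.25
position: [0.4187, -0.0393, 0.2478]
tool_rot: [-3.141, 0.001, 1.54]
force: [0.9, 0.5, -0.2]
grip_width: 0.0855
finger_force: 0.0
jar_0_mid []
jar_0_mid [([0.458, 0.269, 0.042], 0.69)]
[ 0.41958114 -0.03375027  0.24780841]
0.96 [291.54561102 176.86402754]
0.67 [219.33731343 303.56119403]
tool shift [ -0.5   0.4 143.9]
```

```bash
python3 - <<'E'
from h import *
save('wrist','w3')
E
```

```text
(no output)
```

View pics/w3.png

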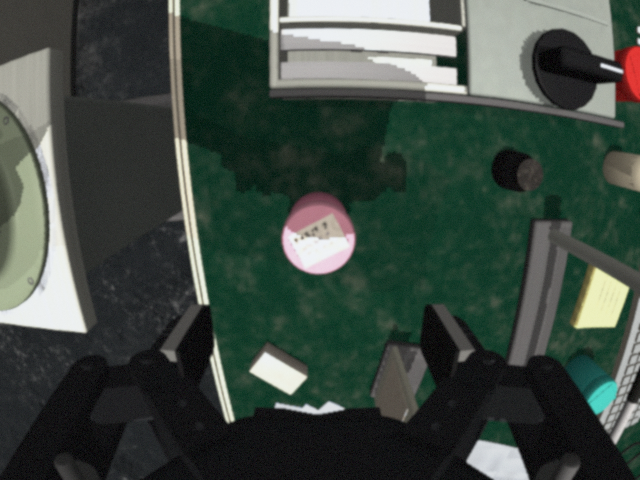

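Jar B lies at (318,235), centred between the fingers (about 316) and clear of the magnet block (278,368).

```bash
python3 -m jog '[[[0,0,40,0,0,0,1],[0,0,40,0,0,0,1],[0,0,40,0,0,0,1],[0,0,22,0,0,0,1],[0,0,0,0,0,0,0.3]]]' | head -3
python3 -m jog '[[[0,0,0,0,0,0,0.3],[0,0,0,0,0,0,0.3],[0,0,0,0,0,0,0.3],[0,0,0,0,0,0,0.3],[0,0,0,0,0,0,0.3]]]' 30
python3 -m jog '[[[0,0,0,0,0,0,0.3],[0,0,0,0,0,0,0.3],[0,0,-45,0,0,0,0.3],[0,0,-45,0,0,0,0.3],[0,0,-45,0,0,0,0.3]]]'
python3 -c "
from h import *
rel([.456,.164,.24])"
```

```text
clock: 11.05
position: [0.4186, -0.0339, 0.1041]
tool_rot: [-3.137, 0.0, 1.548]
clock: 11.55
position: [0.4204, -0.0342, 0.1072]
tool_rot: [3.14, -0.0, 1.547]
force: [-1.3, 1.7, 12.5]
grip_width: 0.0525
finger_force: 32.6
clock: 12.05
position: [0.4192, -0.0346, 0.2432]
tool_rot: [-3.141, 0.0, 1.546]
force: [0.9, 1.1, -0.9]
grip_width: 0.0522
finger_force: 32.8
tool shift [199.4  31.9   3.1]
```

```bash
python3 -m jog '[[[40,8,0,0,0,0,0.3],[40,8,0,0,0,0,0.3],[40,8,0,0,0,0,0.3],[40,8,0,0,0,0,0.3],[39,0,0,0,0,0,0.3]]]' |head -2
python3 -m jog '[[[0,0,0,0,0,0,0.3],[0,0,30,0,0,0,0.3]]]'
python3 -c "
from h import *
p=bot.grab_frame('top');spots(p,['jar_0_mid','case_floor'])
rel([.457,.164,.114])"
```

```text
clock: 12.55
position: [0.457, 0.1657, 0.242]
clock: 12.75
position: [0.4576, 0.1655, 0.2135]
tool_rot: [3.137, -0.003, 1.549]
force: [0.0, 0.4, -3.3]
grip_width: 0.0518
finger_force: 32.9
jar_0_mid [([0.715, 0.117, 0.035], 0.91)]
case_floor []
tool shift [ 0.9  1.3 97. ]
```

```bash
python3 -m jog '[[[0,0,35,0,0,0,0.3],[0,0,35,0,0,0,0.3],[0,0,20,0,0,0,0.3],[0,0,8,0,0,0,0.3],[0,0,0,0,0,0,0.3]]]'
python3 -m jog '[[[0,0,0,0,0,0,0.78],[0,0,0,0,0,0,0.78],[0,0,0,0,0,0,0.78],[0,0,0,0,0,0,0.78]]]'
python3 -m jog '[[[0,0,-20,0,0,0,0.78],[0,0,-35,0,0,0,0.78],[0,0,-40,0,0,0,0.78],[0,0,-40,0,0,0,0.78],[0,-20,-40,0,0,0,0.5]]]'
python3 -c "
from h import *
p=save('wrist','w4');spots(p,['jar_0_mid','cover_fin','wing_left','wing_right'])
rel([.587,.217,.27])"
```

```text
clock: 13.4
position: [0.457, 0.1635, 0.1138]
tool_rot: [3.141, -0.0, 1.546]
force: [-0.1, 0.0, 0.1]
grip_width: 0.0525
finger_force: 33.4
clock: 13.8
position: [0.4567, 0.1639, 0.1138]
tool_rot: [3.141, -0.0, 1.547]
force: [-0.3, -0.2, 0.1]
grip_width: 0.0664
finger_force: 0.0
clock: 14.3
position: [0.4374, 0.1639, 0.2901]
tool_rot: [3.14, 0.0, 1.546]
force: [-0.3, 1.4, 1.1]
grip_width: 0.0535
finger_force: 0.0
jar_0_mid [([0.712, 0.117, 0.035], 0.81), ([0.461, 0.266, 0.04], 0.58), ([0.739, 0.233, 0.003], 0.37)]
cover_fin [([0.585, 0.218, 0.104], 0.58)]
wing_left []
wing_right [([0.588, 0.088, 0.123], 0.92)]
tool shift [ 56.1 149.3  18.3]
```

View pics/w4.png

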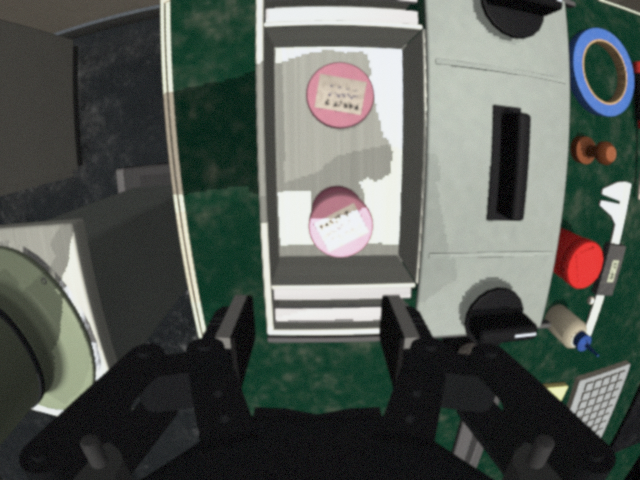

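Both jars stand in the tray, at (340,95) and (340,222). Next, the cover fin at (510,163).

```bash
python3 -m jog '[[[19,50,0,0,0,0,0.6],[19,50,0,0,0,0,0.6],[18,48,0,0,0,0,0.6],[0,0,20,0,0,0,0.6],[0,0,0,0,0,0,0.6]]]' |head -2
python3 -m jog '[[[0,0,30,0,0,0,0.6],[0,0,40,0,0,0,0.6],[0,0,30,0,0,0,0.6],[0,0,0,0,0,0,0.6]]]'
python3 -m jog '[[[0,0,0,0,0,0,0],[0,0,0,0,0,0,0],[0,0,0,0,0,0,0],[0,0,0,0,0,0,0],[0,0,0,0,0,0,0]]]' 25
python3 -m jog '[[[0,0,0,0,0,0,0],[0,0,0,0,0,0,0],[0,0,0,0,0,0,0]]]'
```

```text
clock: 15.05
position: [0.5777, 0.2132, 0.2642]
clock: 15.45
position: [0.5757, 0.213, 0.1649]
tool_rot: [-3.135, 0.003, 1.546]
force: [-1.1, 0.6, 0.6]
grip_width: 0.0511
finger_force: 0.0
clock: 15.95
position: [0.5791, 0.2139, 0.1704]
tool_rot: [3.139, -0.001, 1.547]
force: [1.1, -2.2, 9.5]
grip_width: 0.0117
finger_force: 27.3
clock: 16.25
position: [0.579, 0.2139, 0.1704]
tool_rot: [3.139, -0.001, 1.547]
force: [0.4, -1.8, 10.6]
grip_width: 0.0113
finger_force: 27.3
```

```bash
python3 -m jog '[[[0,0,-3,0,0,0,0],[0,-15,0,0,0,0,0],[0,-25,0,0,0,0,0],[0,-25,0,0,0,0,0],[0,-25,0,0,0,0,0]]]'
python3 -m jog '[[[0,-10,0,0,0,0,0],[0,-10,0,0,0,0,0],[0,0,0,0,0,0,0]]]'
```

```text
clock: 16.75
position: [0.487, 0.2153, 0.1714]
tool_rot: [-3.142, 0.001, 1.547]
force: [4.6, -3.3, -17.4]
grip_width: 0.0112
finger_force: 26.9
clock: 17.05
position: [0.4663, 0.2157, 0.1714]
tool_rot: [-3.139, 0.001, 1.547]
force: [-2.6, -6.8, -14.0]
grip_width: 0.0111
finger_force: 27.4
```

```bash
python3 -m jog '[[[0,-3,1.5,0,0,0,0],[0,-3,0,0,0,0,0],[0,-3,0,0,0,0,0],[0,0,0,0,0,0,0]]]'
python3 -m jog '[[[0,-3,0,0,0,0,0],[0,-3,0,0,0,0,0],[0,0,0,0,0,0,0]]]'
```

```text
clock: 17.45
position: [0.46, 0.2157, 0.1713]
tool_rot: [3.139, -0.0, 1.546]
force: [1.6, -11.0, 11.6]
grip_width: 0.0114
finger_force: 31.1
clock: 17.75
position: [0.4589, 0.2158, 0.1715]
tool_rot: [3.128, -0.001, 1.544]
force: [42.3, -10.9, -28.1]
grip_width: 0.0117
finger_force: 30.2
```

The cover meets its end stop at x = 0.459. I'll let go and look.

```bash
python3 -m jog '[[[0,4,0,0,0,0,0],[0,0,0,0,0,0,0.5],[0,0,0,0,0,0,0.5],[0,0,0,0,0,0,0.5]]]' | head -5
python3 -m jog '[[[0,0,-35,0,0,0,0.6],[0,0,-35,0,0,0,0.6],[0,0,-35,0,0,0,0.6],[0,0,-15,0,0,0,0.6],[0,0,0,0,0,0,0.6]]]'
python3 - <<'E'
from h import *
p=save('wrist','w5')
N=['cover_fin','wing_left','wing_right']
spots(p,N)
for c in ['top','scene']: print(c); spots(bot.grab_frame(c),N)
E
```

```text
clock: 18.15
position: [0.4569, 0.2171, 0.1701]
tool_rot: [-3.141, -0.001, 1.547]
force: [-0.1, 0.7, -0.1]
grip_width: 0.0428
clock: 18.65
position: [0.4574, 0.2174, 0.2918]
tool_rot: [3.139, -0.003, 1.547]
force: [1.0, 0.8, -0.4]
grip_width: 0.0511
finger_force: 0.0
cover_fin [([0.456, 0.216, 0.103], 0.57)]
wing_left [([0.467, 0.344, 0.124], 0.65)]
wing_right [([0.463, 0.09, 0.118], 0.65)]
top
cover_fin [([0.46, 0.219, 0.102], 0.93)]
wing_left []
wing_right [([0.461, 0.095, 0.122], 0.57)]
scene
cover_fin []
wing_left [([0.467, 0.349, 0.122], 0.84)]
wing_right []
```

View pics/w5.png

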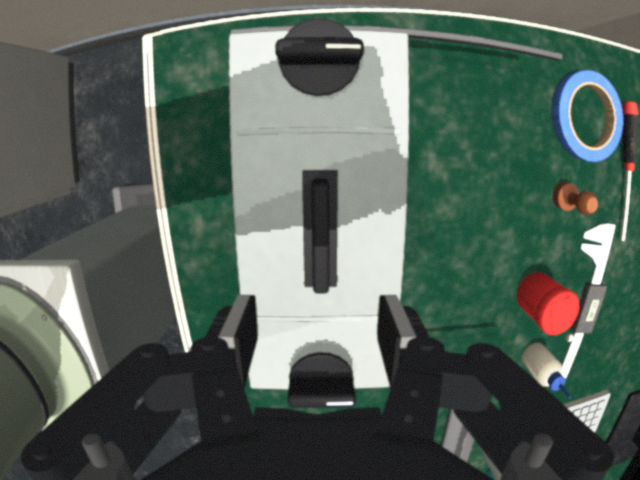

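Cover is shut: fin (320,232), wings at (320,47) and (320,395), both along x. Next I turn the tool by a quarter turn and go to the left stud.

```bash
python3 -m jog '[[[0,0,0,0,0,-0.143,0.6],[0,0,0,0,0,-0.143,0.6],[0,0,0,0,0,-0.143,0.6],[0,0,0,0,0,-0.143,0.6],[0,0,0,0,0,-0.143,0.6]]]' |head -1
python3 -m jog '[[[0,0,0,0,0,-0.143,0.6],[0,0,0,0,0,-0.143,0.6],[0,0,0,0,0,-0.143,0.6],[0,0,0,0,0,-0.143,0.6],[0,0,0,0,0,-0.143,0.6]]]' |head -1
python3 -m jog '[[[0,0,0,0,0,-0.143,0.6],[0,40,0,0,0,0,0.6],[0,40,0,0,0,0,0.6],[0,44,0,0,0,0,0.6],[0,0,0,0,0,0,0.6]]]'
python3 - <<'E'
from h import *
p=save('wrist','w6'); spots(p,['wing_left']);s=bot.observe();print(s['position'],s['tool_rot'],s['qpos']); rel([.4615,.343,.25])
E
```

```text
clock: 19.75
clock: 20.25
clock: 20.75
position: [0.4585, 0.3464, 0.2892]
tool_rot: [3.14, -0.001, 3.126]
force: [-0.6, -0.7, -0.7]
grip_width: 0.0512
finger_force: 0.0
wing_left [([0.465, 0.345, 0.123], 0.62)]
[0.45948284 0.34143857 0.28926722] [-3.14090563e+00 -5.35439447e-04  3.12122316e+00] [-0.86003607  0.4596206   0.16254481  1.76420634 -0.08976787  0.92581919
  0.89043997]
tool shift [-2.   1.6 39.3]
```

View pics/w6.png

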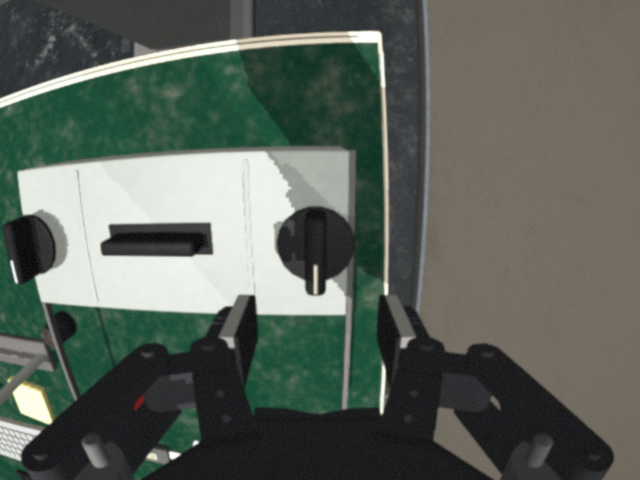

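The left wing is at (315,250), upright in the image and centred between the fingers (246 and 388).

```bash
python3 -m jog '[[[-3,1,30,0,0,0,0.6],[0,0,40,0,0,0,0.6],[0,0,31,0,0,0,0.6],[0,0,0,0,0,0,0.6]]]'
python3 -m jog '[[[0,0,0,0,0,0,0],[0,0,0,0,0,0,0],[0,0,0,0,0,0,0],[0,0,0,0,0,0,0],[0,0,0,0,0,0,0]]]' 50
python3 -m jog '[[[0,0,4,0,0,0,0],[0,0,4,0,0,0,0],[0,0,4,0,0,0,0],[0,0,0,0,0,0,0]]]'
```

```text
clock: 21.25
position: [0.4618, 0.3396, 0.1857]
tool_rot: [-3.137, -0.004, 3.119]
force: [-0.1, -0.0, -0.2]
grip_width: 0.0512
finger_force: 0.0
clock: 21.75
position: [0.4636, 0.344, 0.1911]
tool_rot: [3.137, 0.003, 3.121]
force: [1.4, 11.0, 1.3]
grip_width: 0.013
finger_force: 53.0
clock: 22.15
position: [0.4637, 0.344, 0.1793]
tool_rot: [3.136, 0.004, 3.121]
force: [-1.4, 9.3, 11.3]
grip_width: 0.0126
finger_force: 54.2
```

```bash
python3 -m jog '[[[0,1,2,0,0,0,0],[0,0,0,0,0,0.13,0],[0,0,0,0,0,0.13,0],[0,0,0,0,0,0.13,0]]]'
```

```text
clock: 22.55
position: [0.4646, 0.344, 0.1786]
tool_rot: [3.135, 0.002, 2.724]
force: [-3.3, -1.8, 32.7]
grip_width: 0.0128
finger_force: 57.3
```

```bash
python3 -m jog '[[[0,0,-0.7,0,0,0.13,0],[0,0,0,0,0,0.13,0],[0,0,0,0,0,0.13,0],[0,0,0,0,0,0.13,0],[0,0,0,0,0,0.13,0]]]'
python3 -m jog '[[[0,0,0,0,0,0.13,0],[0,0,0,0,0,0.13,0],[0,0,0,0,0,0.13,0],[0,0,0,0,0,0.13,0],[0,0,0,0,0,0,0]]]'
```

```text
clock: 23.05
position: [0.4642, 0.3435, 0.1788]
tool_rot: [3.137, -0.002, 2.074]
force: [-2.4, -3.3, 27.3]
grip_width: 0.0128
finger_force: 56.5
clock: 23.55
position: [0.4642, 0.3434, 0.1787]
tool_rot: [3.138, -0.004, 1.555]
force: [-1.4, -3.8, 30.7]
grip_width: 0.0129
finger_force: 57.0
```

Let it rise 6 mm in the grip, then release and rise.

```bash
python3 -m jog '[[[0,0,-3,0,0,0,0],[0,0,-3,0,0,0,0],[0,0,0,0,0,0,0]]]'
python3 -m jog '[[[0,0,0,0,0,0,0.6],[0,0,0,0,0,0,0.6],[0,0,0,0,0,0,0.6],[0,0,-20,0,0,0,0.6],[0,0,-40,0,0,0,0.6]]]'
python3 -m jog '[[[0,0,-40,0,0,0,0.6],[0,0,0,0,0,0,0.6]]]'
python3 - <<'E'
from h import *
p=save('wrist','w7'); spots(p,['wing_left','wing_right']);s=bot.observe();print(s['position'],s['tool_rot']); rel([.459,.091,.285])
E
```

```text
clock: 23.85
position: [0.4639, 0.3434, 0.1839]
tool_rot: [3.139, -0.003, 1.56]
force: [1.7, -0.2, 8.6]
grip_width: 0.013
finger_force: 53.8
clock: 24.35
position: [0.4619, 0.3422, 0.2404]
tool_rot: [-3.139, 0.003, 1.56]
force: [-0.9, 0.0, 0.2]
grip_width: 0.051
finger_force: 0.0
clock: 24.55
position: [0.4643, 0.3432, 0.2861]
tool_rot: [3.137, -0.005, 1.559]
force: [0.6, -1.0, -0.5]
grip_width: 0.0515
finger_force: 0.0
wing_left [([0.466, 0.345, 0.119], 0.6)]
wing_right []
[0.46252787 0.34281621 0.28131496] [-3.14116692e+00 -2.47500721e-04  1.56010111e+00]
tool shift [-251.8   -0.8   -3.7]
```

View pics/w7.png

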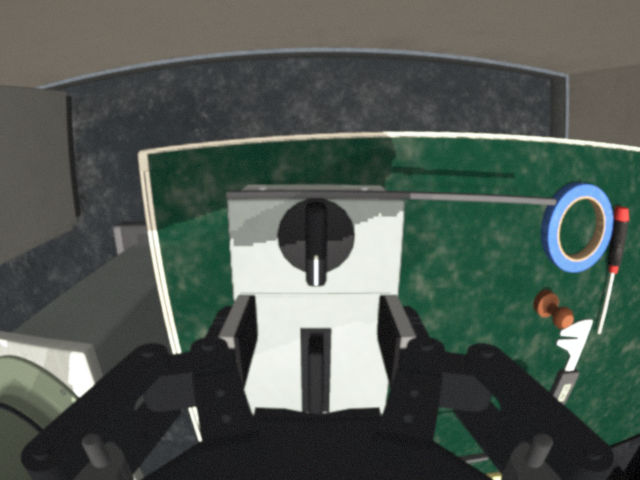

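The left wing now lies along the case's y (316,240) and sits lower: locked. Now the right stud.

```bash
python3 -m jog '[[[-50,0,0,0,0,0,0.6],[-50,0,0,0,0,0,0.6],[-50,0,0,0,0,0,0.6],[-50,0,0,0,0,0,0.6],[-50,0,0,0,0,0,0.6]]]' |head -2
python3 -m jog '[[[0,0,0,0,0,-0.142,0.6],[0,0,0,0,0,-0.142,0.6],[0,0,0,0,0,-0.142,0.6],[0,0,0,0,0,-0.142,0.6],[0,0,0,0,0,-0.142,0.6]]]' |head -1
python3 -m jog '[[[0,0,0,0,0,-0.142,0.6],[0,0,0,0,0,-0.142,0.6],[0,0,0,0,0,-0.142,0.6],[0,0,0,0,0,-0.142,0.6],[0,0,0,0,0,-0.142,0.6]]]' |head -1
python3 -m jog '[[[0,0,0,0,0,-0.142,0.6],[0,0,0,0,0,0,0.6],[0,0,0,0,0,0,0.6]]]'
python3 - <<'E'
from h import *
p=save('wrist','w8'); spots(p,['wing_right']);s=bot.observe();print(s['position'],s['tool_rot'],s['qpos']); rel([.459,.0915,.185])
d=bot.trace('wing_right',p)
for e in d[:2]:
    ys,xs=np.nonzero(e['region']);print(e['conf'],xs.mean(),ys.mean(),len(xs))
E
```

```text
clock: 25.2
position: [0.4592, 0.0909, 0.2807]
clock: 25.7
clock: 26.2
clock: 26.5
position: [0.4599, 0.0925, 0.281]
tool_rot: [-3.141, -0.001, 3.117]
force: [0.5, -0.3, -0.3]
grip_width: 0.0514
finger_force: 0.0
wing_right [([0.464, 0.093, 0.121], 0.66), ([0.463, 0.345, 0.12], 0.37)]
[0.45996009 0.09269796 0.28116172] [-3.14126452e+00 -6.48185847e-04  3.11822460e+00] [-0.58479874  0.31961052  0.32293358  2.03368599 -0.13803121  0.80928656
  1.36587867]
tool shift [ 0.9 -1.2 96.2]
0.85 318.2209012464046 245.39156279961648 5215
0.68 58.70449678800856 149.85296216987865 1401
```

View pics/w8.png

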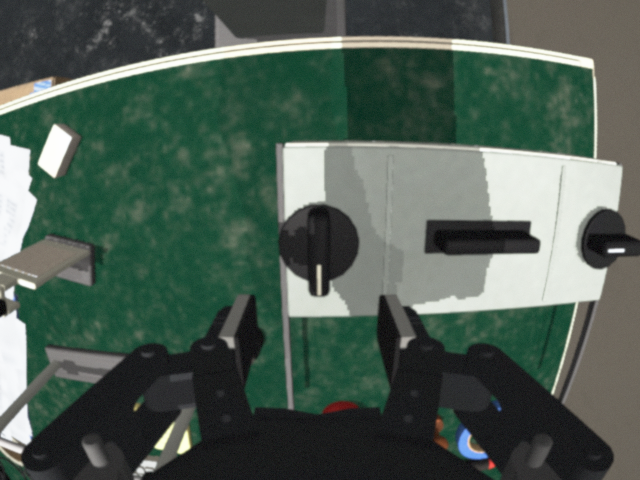

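The right wing is at (318,250), nearly centred (316); its row offset matches the left one's, so I shift 2.5 mm the same way.

```bash
python3 -m jog '[[[-2.5,1,25,0,0,0,0.6],[0,0,40,0,0,0,0.6],[0,0,29,0,0,0,0.6],[0,0,0,0,0,0,0.6]]]'
python3 -m jog '[[[0,0,0,0,0,0,0],[0,0,0,0,0,0,0],[0,0,0,0,0,0,0],[0,0,0,0,0,0,0],[0,0,0,0,0,0,0]]]' 50
python3 -m jog '[[[0,0,4,0,0,0,0],[0,0,4,0,0,0,0],[0,0,4,0,0,0,0],[0,0,0,0,0,0,0]]]'
```

```text
clock: 27.05
position: [0.4612, 0.0934, 0.1848]
tool_rot: [-3.139, -0.005, 3.12]
force: [0.1, 0.4, 0.9]
grip_width: 0.051
finger_force: 0.0
clock: 27.55
position: [0.4632, 0.0936, 0.1882]
tool_rot: [3.141, 0.002, 3.121]
force: [3.2, -2.6, 2.1]
grip_width: 0.0129
finger_force: 53.6
clock: 27.95
position: [0.4637, 0.0936, 0.1766]
tool_rot: [3.141, 0.002, 3.121]
force: [-2.2, -4.2, 35.1]
grip_width: 0.0129
finger_force: 58.5
```

Fully in (35 N). I back off slightly and turn.

```bash
python3 -m jog '[[[0,0,-0.5,0,0,0,0],[0,0,0,0,0,0.13,0],[0,0,0,0,0,0.13,0],[0,0,0,0,0,0.13,0],[0,0,0,0,0,0.13,0]]]'
python3 -m jog '[[[0,0,0,0,0,0.13,0],[0,0,0,0,0,0.13,0],[0,0,0,0,0,0.13,0],[0,0,0,0,0,0.13,0]]]'
python3 -m jog '[[[0,0,0,0,0,0.13,0],[0,0,0,0,0,0.13,0],[0,0,0,0,0,0.13,0],[0,0,0,0,0,0.13,0],[0,0,0,0,0,0,0]]]'
python3 -m jog '[[[0,0,-3,0,0,0,0],[0,0,-3,0,0,0,0],[0,0,0,0,0,0,0]]]'
```

```text
clock: 28.45
position: [0.4632, 0.0925, 0.1767]
tool_rot: [3.141, 0.002, 2.595]
force: [-1.8, -13.6, 27.5]
grip_width: 0.0127
finger_force: 57.3
clock: 28.85
position: [0.4626, 0.0917, 0.1767]
tool_rot: [-3.141, 0.001, 2.074]
force: [-6.8, -18.0, 33.1]
grip_width: 0.0126
finger_force: 58.1
clock: 29.35
position: [0.4619, 0.0913, 0.1765]
tool_rot: [-3.141, 0.002, 1.554]
force: [-11.7, -18.8, 42.7]
grip_width: 0.0131
finger_force: 59.4
clock: 29.65
position: [0.4616, 0.0914, 0.1818]
tool_rot: [-3.14, 0.003, 1.56]
force: [-7.4, -17.8, 9.4]
grip_width: 0.0127
finger_force: 54.7
```

```bash
python3 -m jog '[[[0,0,0,0,0,0,0.6],[0,0,0,0,0,0,0.6],[0,0,0,0,0,0,0.6],[0,0,-20,0,0,0,0.6],[0,0,-40,0,0,0,0.6]]]' >/dev/null
python3 -m jog '[[[0,0,-50,0,0,0,0.6],[0,0,-50,0,0,0,0.8],[-20,0,-25,0,0,0,1],[-45,0,0,0,0,0,1],[-45,0,0,0,0,0,1]]]' |head -3
python3 -m jog '[[[-45,10,0,0,0,0,1],[-45,10,0,0,0,0,1],[0,0,0,0,0,0,1]]]'
python3 - <<'E'
from h import *
p=save('wrist','w9'); N=['wing_right','wing_left','tag_tab','tag_hook','rail_mark','rail_load','cover_fin','jar_0_mid']; spots(p,N)
for c in ['top','scene']: print(c); spots(bot.grab_frame(c),N)
rel([.497,-.197,.36])
E
```

```text
clock: 30.65
position: [0.4617, -0.0165, 0.3676]
tool_rot: [3.14, -0.001, 1.565]
clock: 30.95
position: [0.4804, -0.1129, 0.3674]
tool_rot: [3.14, 0.002, 1.553]
force: [-0.5, 1.9, 0.3]
grip_width: 0.0855
finger_force: 0.0
wing_right []
wing_left []
tag_tab [([0.496, -0.196, 0.157], 0.61), ([0.804, 0.088, -0.004], 0.3)]
tag_hook [([0.494, -0.195, 0.126], 0.91)]
rail_mark [([0.651, -0.108, 0.164], 0.65)]
rail_load [([0.651, -0.213, 0.17], 0.83), ([0.802, 0.088, -0.002], 0.4)]
cover_fin []
jar_0_mid [([0.714, 0.113, 0.036], 0.69)]
top
wing_right [([0.738, 0.024, -0.0], 0.63), ([0.458, 0.094, 0.117], 0.59)]
wing_left [([0.459, 0.347, 0.119], 0.74)]
tag_tab []
tag_hook []
rail_mark [([0.649, -0.111, 0.168], 0.97)]
rail_load [([0.652, -0.208, 0.17], 0.84)]
cover_fin [([0.463, 0.218, 0.106], 0.86)]
jar_0_mid [([0.716, 0.116, 0.035], 0.62)]
scene
wing_right [([0.459, 0.094, 0.117], 0.7)]
wing_left [([0.466, 0.346, 0.112], 0.61)]
tag_tab [([0.498, -0.196, 0.156], 0.83)]
tag_hook [([0.498, -0.198, 0.125], 0.62), ([0.754, -0.128, -0.003], 0.51), ([0.742, 0.231, -0.001], 0.5)]
rail_mark [([0.652, -0.11, 0.168], 0.73), ([0.466, 0.347, 0.115], 0.39)]
rail_load []
cover_fin [([0.464, 0.217, 0.104], 0.77)]
jar_0_mid [([0.718, 0.124, 0.033], 0.93)]
tool shift [-90.3  17.    7. ]
```

View pics/w9.png

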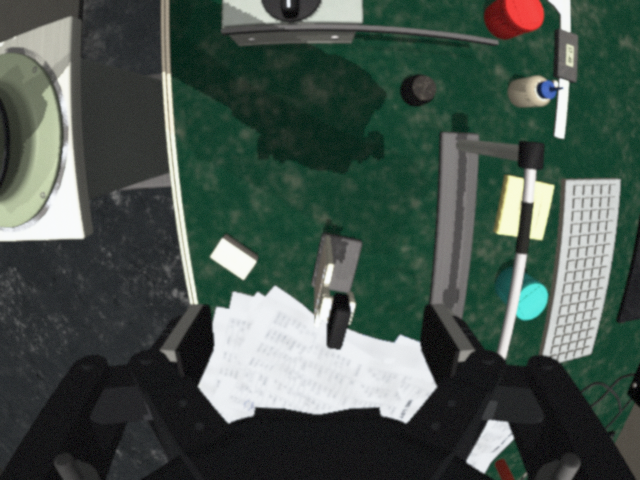

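The tab is at about (339,320), with the foot edges at (361,240) to (352,290). The rail runs at (530,155) to (500,350). Next I work out the tag's yaw from the foot edge.

```bash
cat >> h.py <<'E'
def wback(p,s,uv,z):
    K=np.array(p['intrinsics']);T=np.array(p['tool_from_camera'])
    x=(uv[0]-K[0,2])/K[0,0]; y=(uv[1]-K[1,2])/K[1,1]; r=np.hypot(x,y)
    d=np.array([np.sin(r)*x/r,np.sin(r)*y/r,np.cos(r)])
    Rw=R.from_euler('xyz',s['tool_rot']).as_matrix()
    c=Rw@T[:3,3]+s['position']; d=Rw@T[:3,:3]@d
    return c+d*(z-c[2])/d[2]
E
python3 - <<'E'
from h import *
s=bot.observe(); p=bot.grab_frame('wrist')
im=p['img']; cv2.imwrite('pics/c9.png',cv2.resize(im[215:360,290:390],None,fx=5.5,fy=4,interpolation=cv2.INTER_CUBIC)[:480,:,::-1]); 
im2=cv2.resize(im[220:360,290:390],None,fx=4,fy=4,interpolation=cv2.INTER_CUBIC); cv2.imwrite('pics/c9.png',im2[:,:,::-1])
for d in bot.trace('tag_tab',p)[:2]:
    m=d['region'].astype(np.uint8); print(d['conf'],cv2.minAreaRect(np.argwhere(m)[:,::-1].astype(np.float32)))
for uv,z in [((530,155),.17),((500,350),.17),((361,240),.012),((352,290),.012)]: print(uv,wback(p,s,uv,z))
E
```

```text
0.7 ((332.23406982421875, 297.65667724609375), (45.066673278808594, 115.06016540527344), 7.236921787261963)
(530, 155) [ 0.65240423 -0.04207125  0.17      ]
(500, 350) [ 0.65196606 -0.21972502  0.17      ]
(361, 240) [ 0.53440635 -0.15827452  0.012     ]
(352, 290) [ 0.52499079 -0.2233697   0.012     ]
```

View pics/c9.png

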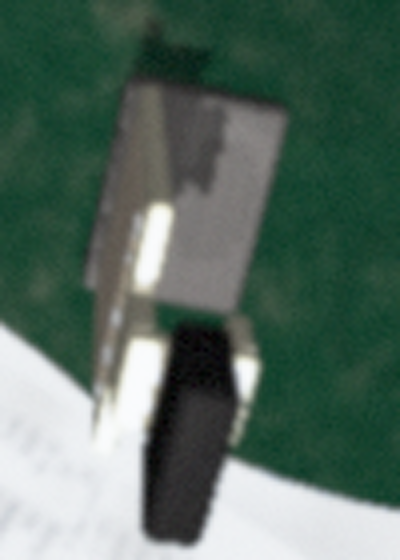

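```bash
python3 - <<'E'
from h import *
s=bot.observe(); p=bot.grab_frame('wrist')
f=lambda u,z:wback(p,s,u,z)[:2]
a,b=f((362.5,247),.012),f((349.3,297.5),.012); print('foot',a,b,np.arctan2(-(a-b)[0],(a-b)[1]))
c=[f(u,.172) for u in [(334.5,316.3),(327.5,355),(349.3,320),(340,355)]]
for i in (0,2):
    v=c[i]-c[i+1]; print('tab',c[i],c[i+1],np.arctan2(-v[0],v[1]))
print(np.mean(c,0)); print(s['tool_rot'])
E
```

```text
foot [ 0.53646303 -0.1670048 ] [ 0.52185517 -0.2336427 ] -0.2157990892752843
tab [ 0.49551937 -0.17453487] [ 0.49002961 -0.21208231] -0.1451799131532276
tab [ 0.50752521 -0.17818324] [ 0.50062526 -0.21230298] -0.19953623340765045
[ 0.49842486 -0.19427585]
[-3.14157466e+00  8.46850652e-06  1.56176949e+00]
```

```bash
python3 -m jog '[[[-40,9,0,0,0,0,0.6],[-40,9,0,0,0,0,0.6],[0,0,0,0,0,0.09,0.6],[0,0,0,0,0,0.09,0.6],[0,0,0,0,0,0,0.6]]]'
python3 - <<'E'
from h import *
p=bot.grab_frame('scene'); spots(p,['tag_tab','tag_hook']);p=bot.grab_frame('wrist'); spots(p,['tag_tab','tag_hook']); rel([.498,-.195,.213])
E
```

```text
clock: 32.95
position: [0.498, -0.187, 0.3668]
tool_rot: [-3.141, 0.001, 1.379]
force: [-0.4, 0.2, -0.5]
grip_width: 0.0512
finger_force: 0.0
tag_tab [([0.494, -0.2, 0.156], 0.93)]
tag_hook [([0.497, -0.198, 0.126], 0.63)]
tag_tab [([0.494, -0.196, 0.16], 0.91)]
tag_hook [([0.493, -0.192, 0.125], 0.85)]
tool shift [ -8.5   1.5 154.1]
```

```bash
python3 -m jog '[[[-9,0,30,0,0,0,0.6],[0,0,45,0,0,0,0.6],[0,0,45,0,0,0,0.6],[0,0,30,0,0,0,0.6],[0,0,0,0,0,0,0.6]]]' | head -4
python3 -m jog '[[[0,0,0,0,0,0,0],[0,0,0,0,0,0,0],[0,0,0,0,0,0,0],[0,0,0,0,0,0,0],[0,0,0,0,0,0,0]]]' 60
python3 -m jog '[[[0,0,0,0,0,0,0],[0,0,-2,0,0,0,0],[0,0,-10,0,0,0,0],[0,0,-20,0,0,0,0],[0,0,0,0,0,0,0]]]'
```

```text
clock: 33.75
position: [0.4952, -0.1949, 0.2143]
tool_rot: [-3.137, -0.0, 1.382]
force: [0.7, -0.3, 0.5]
clock: 34.25
position: [0.4971, -0.1958, 0.2188]
tool_rot: [3.139, -0.0, 1.382]
force: [-1.0, 1.0, 10.8]
grip_width: 0.0131
finger_force: 59.3
clock: 34.75
position: [0.4971, -0.1959, 0.2516]
tool_rot: [3.138, 0.0, 1.382]
force: [-0.1, 0.9, -1.4]
grip_width: 0.0131
finger_force: 58.4
```

```bash
python3 -m jog '[[[0,0,-28,0,0,0,0],[0,0,-28,0,0,0,0],[0,0,0,0,0,-0.095,0],[0,0,0,0,0,-0.095,0],[0,0,0,0,0,0,0]]]'
python3 - <<'E'
from h import *
for c in ['scene','top']:
    p=save(c,c+'10'); spots(p,['tag_tab','tag_hook','rail_mark','rail_load'])
rel([.652,-.210,.307])
E
```

```text
clock: 35.25
position: [0.4964, -0.1954, 0.3054]
tool_rot: [3.141, -0.0, 1.574]
force: [-1.1, -0.7, -1.6]
grip_width: 0.0128
finger_force: 58.6
tag_tab [([0.497, -0.194, 0.242], 0.93), ([0.467, 0.346, 0.117], 0.72)]
tag_hook [([0.495, -0.2, 0.212], 0.71), ([0.462, 0.097, 0.119], 0.51), ([0.595, 0.015, 0.001], 0.37)]
rail_mark [([0.652, -0.11, 0.17], 0.64)]
rail_load []
tag_tab [([0.498, -0.195, 0.242], 0.9)]
tag_hook [([0.496, -0.195, 0.211], 0.56)]
rail_mark [([0.651, -0.113, 0.17], 0.77)]
rail_load [([0.652, -0.209, 0.171], 0.55)]
tool shift [-14.6 155.6  -2.1]
```

View pics/scene10.png

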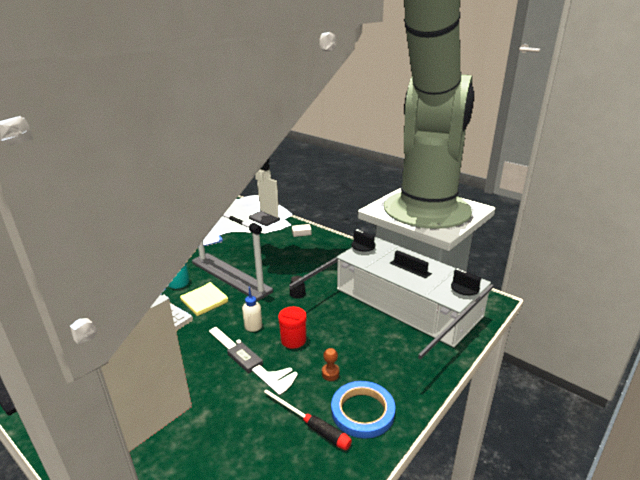

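Tag is held and upright at (265,195). Both stud wings at (363,240) and (466,280) lie along the case. Now I bring the tag over the rail.

```bash
python3 -m jog '[[[-14.5,30,0,0,0,0,0],[0,35,0,0,0,0,0],[0,35,0,0,0,0,0],[0,0,0,0,0,0,0]]]'
python3 -m jog '[[[0,25,0,0,0,0,0],[0,20,0,0,0,0,0],[0,10,0,0,0,0,0],[0,0,0,0,0,0,0]]]'
python3 - <<'E'
from h import *
for c in ['wrist','top']: spots(bot.grab_frame(c),['tag_tab','tag_hook','rail_mark','rail_load'])
rel([.652,-.210,.307])
E
```

```text
clock: 36.15
position: [0.5998, -0.2089, 0.304]
tool_rot: [3.141, 0.001, 1.574]
force: [-0.9, 0.6, -2.6]
grip_width: 0.0129
finger_force: 59.0
clock: 36.55
position: [0.6517, -0.2098, 0.3045]
tool_rot: [-3.141, 0.0, 1.572]
force: [-0.5, -0.1, -2.8]
grip_width: 0.013
finger_force: 59.1
tag_tab [([0.651, -0.21, 0.243], 0.63)]
tag_hook [([0.379, -0.183, -0.002], 0.27)]
rail_mark [([0.649, -0.109, 0.169], 0.59)]
rail_load [([0.654, -0.215, 0.169], 0.86)]
tag_tab [([0.65, -0.207, 0.245], 0.79)]
tag_hook [([0.65, -0.209, 0.208], 0.97)]
rail_mark [([0.65, -0.11, 0.169], 0.59)]
rail_load [([0.65, -0.208, 0.172], 0.93)]
tool shift [-0.2  0.7 -1.9]
```

```bash
python3 -m jog '[[[0,0,15,0,0,0,0],[0,0,12,0,0,0,0],[0,0,5,0,0,0,0],[0,0,5,0,0,0,0],[0,0,0,0,0,0,0]]]'
python3 -m jog '[[[0,0,2,0,0,0,0],[0,0,2,0,0,0,0],[0,0,1,0,0,0,0],[0,0,0,0,0,0,0]]]'
```

```text
clock: 37.55
position: [0.6512, -0.2098, 0.2672]
tool_rot: [-3.141, -0.0, 1.572]
force: [-1.0, 0.3, -1.7]
grip_width: 0.0133
finger_force: 59.1
clock: 37.95
position: [0.6515, -0.2099, 0.2637]
tool_rot: [3.141, 0.0, 1.572]
force: [-1.9, 1.3, 3.8]
grip_width: 0.0128
finger_force: 60.2
```

Roof touches the rail at TCP z 0.2637: hooked. I hold a moment, then slide.

```bash
python3 -m jog '[[[0,0,-0.5,0,0,0,0],[0,0,0,0,0,0,0],[0,0,0,0,0,0,0],[0,0,0,0,0,0,0]]]'
python3 - <<'E'
from h import *
for c in ['top','scene']: spots(bot.grab_frame(c),['tag_tab','tag_hook','rail_mark'])
E
python3 -m jog '[[[15,0,0,0,0,0,0],[20,0,0,0,0,0,0],[20,0,0,0,0,0,0],[20,0,0,0,0,0,0],[15,0,0,0,0,0,0]]]'
python3 -m jog '[[[9,0,0,0,0,0,0],[0,0,0,0,0,0,0],[0,0,0,0,0,0,0]]]'
python3 - <<'E'
from h import *
for c in ['top','scene']: spots(bot.grab_frame(c),['tag_tab','tag_hook','rail_mark','rail_load'])
E
```

```text
clock: 38.35
position: [0.6515, -0.2099, 0.2637]
tool_rot: [3.141, 0.0, 1.572]
force: [-1.0, 0.1, 3.4]
grip_width: 0.0133
finger_force: 59.8
tag_tab []
tag_hook [([0.653, -0.206, 0.168], 0.69), ([0.739, 0.233, 0.002], 0.6), ([0.653, -0.114, 0.171], 0.46)]
rail_mark [([0.648, -0.113, 0.169], 0.9), ([0.648, -0.212, 0.202], 0.54), ([0.804, 0.087, 0.0], 0.18)]
tag_tab [([0.742, 0.23, 0.0], 0.3), ([0.596, 0.015, -0.002], 0.29)]
tag_hook []
rail_mark [([0.652, -0.11, 0.168], 0.9), ([0.457, 0.094, 0.118], 0.65)]
clock: 39.25
position: [0.6515, -0.1185, 0.2637]
tool_rot: [3.141, 0.001, 1.572]
force: [-0.3, -3.4, 3.6]
grip_width: 0.0127
finger_force: 60.2
clock: 39.55
position: [0.6517, -0.1088, 0.2636]
tool_rot: [3.141, -0.002, 1.573]
force: [-0.0, 6.4, 8.9]
grip_width: 0.0129
finger_force: 60.6
tag_tab []
tag_hook [([0.751, -0.124, -0.001], 0.22)]
rail_mark []
rail_load []
tag_tab [([0.649, -0.108, 0.203], 0.85), ([0.381, -0.188, -0.0], 0.45), ([0.753, -0.129, -0.001], 0.16)]
tag_hook [([0.651, -0.109, 0.171], 0.81), ([0.462, 0.095, 0.119], 0.5)]
rail_mark [([0.65, -0.109, 0.169], 0.82)]
rail_load [([0.798, 0.085, 0.003], 0.47)]
```

Hook is centred within 2 mm. Release and withdraw upward.

```bash
python3 -m jog '[[[0,0,0,0,0,0,0.6],[0,0,0,0,0,0,0.6],[0,0,0,0,0,0,0.6],[0,0,0,0,0,0,0.6]]]'
python3 -m jog '[[[0,0,-20,0,0,0,0.6],[0,0,-35,0,0,0,0.6],[0,0,-35,0,0,0,0.6],[0,-40,-10,0,0,0,0.6],[0,-45,0,0,0,0,0.6]]]'
python3 -m jog '[[[0,-45,0,0,0,0,0.6],[0,-45,0,0,0,0,0.6],[-45,0,0,0,0,0,0.6],[-45,0,0,0,0,0,0.6],[0,0,0,0,0,0,0.6]]]'
python3 - <<'E'
from h import *
for c in ['top','scene','wrist']: print(c); spots(bot.grab_frame(c),['tag_tab','tag_hook','rail_mark','cover_fin','wing_left','wing_right','jar_0_mid','magnet_block'])
p=bot.grab_frame('scene')
for n in ['wing_left','wing_right']:
    for d in bot.trace(n,p)[:2]: print(n,d['conf'],cv2.boundingRect(d['region'].astype(np.uint8)))
E
```

```text
clock: 40.45
position: [0.6512, -0.1109, 0.2633]
tool_rot: [-3.141, 0.0, 1.572]
force: [-0.3, -0.7, -0.1]
grip_width: 0.0514
finger_force: 0.0
clock: 40.95
position: [0.566, -0.1115, 0.3645]
tool_rot: [3.14, 0.001, 1.572]
force: [0.2, -0.8, 1.0]
grip_width: 0.0516
finger_force: 0.0
clock: 41.45
position: [0.4749, -0.2063, 0.3643]
tool_rot: [3.14, 0.002, 1.565]
force: [0.3, 0.7, 0.5]
grip_width: 0.0511
finger_force: 0.0
top
tag_tab [([0.65, -0.11, 0.202], 0.59)]
tag_hook [([0.653, -0.109, 0.17], 0.88)]
rail_mark [([0.652, -0.112, 0.167], 0.76), ([0.65, -0.21, 0.172], 0.23)]
cover_fin [([0.801, 0.087, 0.0], 0.68), ([0.464, 0.219, 0.103], 0.61)]
wing_left []
wing_right [([0.461, 0.096, 0.116], 0.67), ([0.802, 0.089, 0.001], 0.51)]
jar_0_mid []
magnet_block [([0.378, -0.184, 0.0], 0.75)]
scene
tag_tab [([0.738, 0.019, -0.001], 0.47)]
tag_hook [([0.655, -0.111, 0.168], 0.73), ([0.457, 0.093, 0.119], 0.4), ([0.377, -0.185, 0.003], 0.39)]
rail_mark [([0.65, -0.105, 0.17], 0.97), ([0.802, 0.084, 0.003], 0.36)]
cover_fin [([0.464, 0.216, 0.106], 0.87), ([0.461, 0.093, 0.12], 0.52)]
wing_left [([0.465, 0.346, 0.115], 0.93), ([0.741, 0.018, -0.003], 0.54)]
wing_right []
jar_0_mid [([0.718, 0.117, 0.033], 0.61)]
magnet_block [([0.377, -0.183, 0.001], 0.49)]
wrist
tag_tab [([0.651, -0.11, 0.201], 0.93), ([0.751, -0.125, 0.002], 0.16)]
tag_hook [([0.65, -0.108, 0.166], 0.75)]
rail_mark []
cover_fin []
wing_left []
wing_right []
jar_0_mid []
magnet_block [([0.378, -0.184, -0.001], 0.7)]
wing_left 0.61 (452, 269, 29, 26)
wing_right 0.88 (352, 230, 24, 22)
```

```bash
python3 - <<'E'
from h import *
p=bot.grab_frame('top'); im=p['img'].astype(int)
old=cv2.imread('pics/top0.png')[:,:,::-1].astype(int)
for c in (200,260,290):
    for nm,I in (('old',old),('new',im)):
        g=I[:,c].sum(1)/3; rows=np.where(np.abs(np.diff(g))>25)[0]; print(nm,c,rows[(rows>190)&(rows<350)])
for d in bot.trace('cover',p)[:1]:
    r=cv2.minAreaRect(np.argwhere(d['region'])[:,::-1].astype(np.float32)); print(r)
for v in (338,339,340,271,272): print(v,back(p,(238,v),.09)[0])
E
```

```text
old 200 [205 206 222 270 273 328 329 330 334 335 337 338]
new 200 [268 269 337 338]
old 260 [205 206 231 232 245 271 272 328 329 334 336 337]
new 260 [268 269 295 296 308 309 336 337]
old 290 [204 205 231 232 233 243 244 271 272 328 329 333 334 336 337]
new 290 [267 268 297 298 299 300 306 307 336 337]
((235.99264526367188, 302.54010009765625), (68.86317443847656, 164.13897705078125), 89.08334350585938)
338 0.39491218036498754
339 0.39300299153192186
340 0.3910943411972919
271 0.5240665858508167
272 0.5221207918836168
```

```bash
python3 -c "
from workcell import bot
print(bot.job_done())"
```

```text
the job is handed in; nothing more can be done
None
```

I handed the job in at about 42 s of the 210 s limit, and no verdict came back. By my own checks both pink jars stand in the tray (only two were present), the cover is shut, both studs are turned and sprung back, and the tag hangs within about 2 mm of the band's middle.

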